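Reset a board tester under its push-latch cover

TASK

Reset the board tester that has the orange cover: press its cover at the white disc and let go so that it pops open, press the green button inside all the way down, then push the cover shut and press it down until it latches again. Use only touches: do not pick up or push aside anything else on the bench, and leave the blue tester shut. Finish with the orange cover latched and the hand clear of it.

Things in the scene. Friction and masses are not known exactly. Their poses are not given: they have to be found in the camera images.
- orange_tester: grey control box of a board tester with an orange cover, screwed to the bench; 103 mm (x, front to back) by 130 mm (y) by 75 mm high with the cover shut. Origin: centre of its underside, on the bench; own -x is its front (towards the robot side), z up. This is the one to work on.
- orange_cover (a joint): angle (rad) of the orange cover, hinged at the box's back: 0 latched shut, 1.15 fully open, nearly upright, held there by its spring. Push-push latch: pressed from 0 to its hard stop at -0.083 and let go, it springs open in about 2 s; pushed down from open to the stop and let go, it rises to 0 and stays. A press short of -0.07 may not switch it. About 5 N on the pad moves it; 8 N or more holds it at the stop
- orange_hinge (a point): point on the orange cover's hinge axis, mid-width, 35 mm behind the box's centre, 55 mm above the bench; the axis runs along the box's y; fixed to the box, axes as the box's. With the cover open, its free edge is 90 mm above this axis and 18 to 35 mm in front of it. To shut it, push its outer (rear) face from behind, towards the front and down
- orange_pad (a point): centre of the white disc, 22 mm across, on the orange cover's outer face: where to press. Moves with the cover; latched it is 68 mm in front of the hinge axis and 20 mm above it (75 mm above the bench), and goes down 5 to 6 mm to the stop. The outer face is flat, 134 mm wide, and ends 89 mm in front of the hinge; z is its outward normal, -x points to its free edge
- blue_tester: grey control box of a board tester with a blue cover, screwed to the bench; 103 mm (x, front to back) by 130 mm (y) by 75 mm high with the cover shut. Origin: centre of its underside, on the bench; own -x is its front (towards the robot side), z up. To be left alone.
- blue_cover (a joint): angle (rad) of the blue cover, hinged at the box's back: 0 latched shut, 1.15 fully open, nearly upright, held there by its spring. Push-push latch: pressed from 0 to its hard stop at -0.083 and let go, it springs open in about 2 s; pushed down from open to the stop and let go, it rises to 0 and stays. A press short of -0.07 may not switch it. About 5 N on the pad moves it; 8 N or more holds it at the stop
- blue_hinge (a point): point on the blue cover's hinge axis, mid-width, 35 mm behind the box's centre, 55 mm above the bench; the axis runs along the box's y; fixed to the box, axes as the box's. With the cover open, its free edge is 90 mm above this axis and 18 to 35 mm in front of it. To shut it, push its outer (rear) face from behind, towards the front and down
- blue_pad (a point): centre of the white disc, 22 mm across, on the blue cover's outer face: where to press. Moves with the cover; latched it is 68 mm in front of the hinge axis and 20 mm above it (75 mm above the bench), and goes down 5 to 6 mm to the stop. The outer face is flat, 134 mm wide, and ends 89 mm in front of the hinge; z is its outward normal, -x points to its free edge
- orange_button_top (a point): centre of the top of the green button, 24 mm across, under the orange cover: 61 mm above the bench, 63 mm in front of the hinge axis, 12 mm to the box's -y side, on a panel 43 mm above the bench; pressed straight down. The box's front wall, 20 mm in front of the button's centre, is 55 mm high; a black latch tongue hangs under the cover at +y
- orange_button (a joint): travel (m) of the green button: 0 up, 0.006 fully down; springs back; needs about 4 N
- reel: reel of solder, 56 mm across, 40 mm high, standing on its flange; origin at its underside; to be left where it is
- board: green circuit board 90 x 130 mm, 14 mm high at its connector, lying flat; origin at the middle of its underside; to be left where it is
- screwdriver: screwdriver lying along its x, 170 mm long; to be left where it is
- brush: cleaning brush lying along its x, 160 mm long; to be left where it is
- flux: small amber bottle, 40 mm across, 85 mm high; origin at its underside; to be left where it is
- partsbin: blue open parts bin 70 x 100 x 40 mm; origin at its underside; to be left where it is
- jar: clear jar with a steel cap, 48 mm across, 60 mm high; origin at its underside; to be left where it is

How it is judged:
By the outcome, as a careful person would: the job done as asked, in the order asked, and still so for the second after the job is handed in, with the robot touching nothing.
It also fails if it takes over 51 s, if anything falls off the work surface, if the arm or the gripper's body presses on something with over 40 N, if the wrist force passes 120 N, or if a joint passes its speed limit or range.

ROBOT

A 6-joint arm with a two-finger parallel gripper is mounted at the origin on the work surface. World frame = base frame: x ahead of the robot, y to its left, z up, the work surface at z = 0. Lengths are in m, angles in degrees, forces in N, time in s.
With the tool pointing down it reaches from about 0.35 to 0.875 m from the base axis. Payload 4.2 kg.
Tool frame: the origin (TCP) lies on the centre line of the jaws, within the pads' length; the fingertips stand 17 mm ahead of it and the grasp point (between the pads) lies 2 mm behind it; z points along the fingers, y is the direction in which the jaws open and shut (so a half turn about z gives the same grasp; the last joint's range is limited). The gripper opens to 87 mm and grips with 3 to 60 N. Pads are 19 mm wide; open, the fingers measure 117 mm over their backs; the gripper's body (75 mm by 190 mm) begins 51 mm behind the grasp point.
Start: joints at [85.921, 22.042, 0.453, 0, -68.411, -14.817], TCP at [0.202, 0.591, 0.215] pointing down, gripper open.
Joint ranges: [-179.83, 179.83], [-69.29, 118.12], [-61.27, 80.66], [-181.25, 117.63], [-171.15, -9.14], [-177.46, 177.46]. Speed limits (degrees/s): [159.86, 159.86, 180, 180, 180, 180].

INTERFACE

Orientations are given as a 3x3 rotation matrix whose columns are the frame's x, y, z axes.
In Python, from station import * gives the robot as it stands.
- The arm moves only by the tool play_rows, never from a script. Its argument "targets" is a list that holds one entry, the list of rows, each a list of 5 numbers: the closure, from 0 (fully open) to 1 (shut), then the shift along the world's x, y, z in m, then the turn about the world's z in rad. In form: [[[gripper, x, y, z, twist], ...]]. A call has 1 to 5 rows; each row is the pose to reach, as a shift and turn from the pose commanded when the call began; what a row does not reach only later rows make up. A row lasts 1/12 s, in which the tool goes at most 41.7 mm and 7.16 degrees, less where a joint would pass 70% of its speed; a pose out of reach is approached as far as the arm can. A call with a gripper value outside its range is refused whole. The fingers move at their own pace and stop on an object; the grip force is fixed at half the most. Time passes only in rows, so rows that repeat a pose let the fingers close. It gives the time, the measured TCP pose, the force and the opening at its end, in the units of the state.
- sense(): the state, without advancing time (a new reading comes with each control period).
- capture(name): name is "side" or "top" or "wrist"; returns the picture (384x512x3 uint8, blue, green, red); there is no depth.
- get_calibration(name): a dict with "camera_matrix" (3x3 intrinsics, pixels), "T" (4x4, takes a point from camera to world coordinates). Camera axes: x right, y up, looking along -z (the intrinsics and any distortion apply to the point x, -y, -z); pixel columns grow to the right and rows downward; lengths in m; the calibration is good to about 2 mm. A picture is of the moment at which its call begins: read the wrist's pose just before it. get_calibration takes no time and is no camera call; for the wrist camera it gives the pose at the moment of the call.
- finish_job(): hands the job in, once; it reports no verdict.
The state is a dict: "time_s": time; "joints": joint angles; "joint_velocities": joint speeds; "effort": joint torques, N m; "tcp_pos": TCP position; "ee_rot": TCP orientation; "wrist_force": force on the tool from outside, world axes, zero at the start; "moment": the same for the moment, N m; "gripper_width": opening from 0.0 (shut) to 1.0 (fully open).
Only numpy, scipy, OpenCV 4.12 (cv2) and the standard library are available. Lean on these libraries where they do the work, as an engineer would, in place of code of your own. Each camera call takes 0.05 s, during which the arm holds its last target. There are 200 camera calls.

## Working session

There is one attempt and no reset: what is moved stays moved. The work goes in short steps, Python scripts to look and compute and a tool call to move; the robot and the scene stay as the last step left them, time stands still between calls to the robot, and variables do not carry over. Pictures are saved under pics/ and viewed, on a budget of 10 in all, crops included, one or two more only if the job needs it, and the job is handed in when it is done.

Besides the shell and the picture viewer there is one more tool, called after "Emit:" by a JSON object that holds its "op" and its "data", one argument or row to a line. play_rows: Moves the arm, as the interface text tells. Its arguments: {"type":"object","properties":{"targets":{"type":"array","items":{"type":"array","items":{"type":"array","items":{"type":"number"}}}}},"required":["targets"]}

```bash
ls; mkdir -p pics; python3 - <<'E'
from station import *
import cv2,numpy as np
s=sense();print(s['time_s'],s['tcp_pos'],s['ee_rot'],s['wrist_force'])
a=capture("top");b=capture("side")
cv2.imwrite('pics/top0.png',a);cv2.imwrite('pics/side0.png',b)
for n in("top","side"):
  c=get_calibration(n);print(n,c)
E
```

```text
pics
0.0 [0.20218025 0.59072775 0.21365692] [[ 9.46056713e-01 -3.24000493e-01 -6.14054997e-04]
 [-3.24001059e-01 -9.46054389e-01 -2.09902528e-03]
 [ 9.91558006e-05  2.18475143e-03 -9.99997609e-01]] [ 0.41167213 -0.02977978  0.94440886]
top {'camera_matrix': array([[435.2193481 ,   0.        , 255.35579515],
       [  0.        , 435.2193481 , 198.53195445],
       [  0.        ,   0.        ,   1.        ]]), 'T': array([[ 0.01212363,  0.99409154, -0.10786582,  0.41916604],
       [-0.99947843,  0.00881845, -0.03106603, -0.02831079],
       [-0.02993127,  0.1081862 ,  0.99367996,  1.21007041],
       [ 0.        ,  0.        ,  0.        ,  1.        ]])}
side {'camera_matrix': array([[441.20957505,   0.        , 257.78787783],
       [  0.        , 441.20957505, 187.28779575],
       [  0.        ,   0.        ,   1.        ]]), 'T': array([[-0.99657324,  0.06438719, -0.0519237 ,  0.47017105],
       [-0.07990079, -0.58700692,  0.8056294 ,  0.78475025],
       [ 0.02139264,  0.80701745,  0.59013998,  0.66957554],
       [ 0.        ,  0.        ,  0.        ,  1.        ]])}
```

View pics/top0.png

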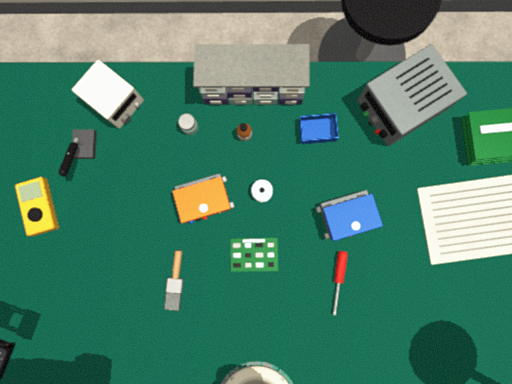

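View pics/side0.png

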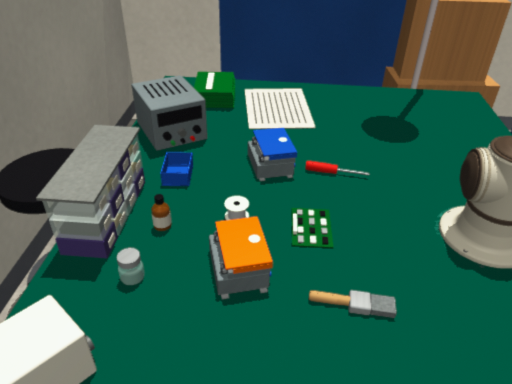

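The top view shows the orange tester at about (203,200), with its disc at (203,208). The solder reel is beside it at (262,190), the brush in front and the blue tester at (351,216). Next I measure the cover and disc.

```bash
cat > h.py <<'E'
from station import *
import cv2,numpy as np
def ray(n,uv,z,c=None):
    c=c or get_calibration(n);K=c['camera_matrix'];T=c['T']
    d=np.linalg.inv(K)@[uv[0],uv[1],1];d=T[:3,:3]@[d[0],-d[1],-d[2]];o=T[:3,3]
    return o+d*(z-o[2])/d[2]
def blob(m):
    m=cv2.morphologyEx(m,cv2.MORPH_OPEN,np.ones((2,2)))
    cs=cv2.findContours(m,cv2.RETR_EXTERNAL,cv2.CHAIN_APPROX_NONE)[0]
    return max(cs,key=cv2.contourArea)
E
python3 - <<'E'
from h import *
for n in("top","side"):
    im=cv2.imread(f'pics/{n}0.png');h=cv2.cvtColor(im,cv2.COLOR_BGR2HSV)
    c=blob(cv2.inRange(h,(8,180,150),(22,255,255)))
    P=np.array([ray(n,p[0],.075)[:2] for p in c],np.float32)
    r=cv2.minAreaRect(P);print(n,r,cv2.boxPoints(r).round(4).tolist())
    m=np.zeros(im.shape[:2],np.uint8);cv2.drawContours(m,[cv2.convexHull(c)],-1,255,-1)
    d=blob(cv2.inRange(h,(0,0,180),(180,90,255))&m)
    uv=d[:,0].mean(0);print(uv,cv2.contourArea(d),ray(n,uv,.075))
E
```

```text
top ((0.5459482073783875, 0.15080350637435913), (0.06781430542469025, 0.13468168675899506), 16.755823135375977) [[0.49410000443458557, 0.20550000667572021], [0.5328999757766724, 0.07649999856948853], [0.5978000164031982, 0.09610000252723694], [0.5590000152587891, 0.22509999573230743]]
[202.625 207.   ] 17.0 [0.51876049 0.14557251 0.075     ]
side ((0.5355777740478516, 0.15789613127708435), (0.08918604999780655, 0.14097900688648224), 16.979185104370117) [[0.4722999930381775, 0.21230000257492065], [0.5134999752044678, 0.07750000059604645], [0.598800003528595, 0.10350000113248825], [0.5576000213623047, 0.23829999566078186]]
[254.81481481 239.22222222] 57.5 [0.51447293 0.14617019 0.075     ]
```

The side view gives the disc at (0.5145, 0.146) and both views give a yaw of about 16.8°. The disc blob in the top view was cut off. I check the wrist camera's mounting side before choosing the twist.

```bash
python3 - <<'E'
from h import *
s=sense();c=get_calibration('wrist');R=np.array(s['ee_rot'])
print(R.T@(c['T'][:3,3]-s['tcp_pos']));print(R.T@c['T'][:3,:3]);print(c['camera_matrix'])
E
```

```text
[ 0.0835128  -0.00072982 -0.17106916]
[[-7.01022259e-04  9.53022984e-01  3.02897178e-01]
 [ 9.99999631e-01  5.17980718e-04  6.84636524e-04]
 [ 4.95579445e-04  3.02897546e-01 -9.53022996e-01]]
[[300.98816929   0.         257.20788861]
 [  0.         300.98816929 196.85871792]
 [  0.           0.           1.        ]]
```

Emit:
{"op": "play_rows", "data": {
  "targets": [
    [[1, 0.03, -0.03, 0.03, 0.12], [1, 0.06, -0.06, 0.03, 0.24], [1, 0.085, -0.09, 0.03, 0.36], [1, 0.11, -0.12, 0.03, 0.48], [1, 0.13, -0.155, 0.03, 0.62]]
  ]
}}

```text
time_s: 0.52
tcp_pos: [0.3321, 0.4375, 0.2443]
ee_rot: [[0.961, 0.277, -0.0], [0.277, -0.961, -0.0], [-0.0, 0.0, -1.0]]
wrist_force: [2.0, -0.2, 0.6]
gripper_width: 0.708
```

Emit:
{"op": "play_rows", "data": {
  "targets": [
    [[1, 0.02, -0.032, 0, 0.01], [1, 0.04, -0.064, 0, 0.01], [1, 0.06, -0.096, 0, 0.01], [1, 0.08, -0.128, 0, 0.01], [1, 0.1, -0.16, 0, 0.01]]
  ]
}}

```text
time_s: 0.93
tcp_pos: [0.4312, 0.2769, 0.2445]
ee_rot: [[0.96, 0.281, -0.0], [0.281, -0.96, -0.0], [-0.0, 0.0, -1.0]]
wrist_force: [-0.0, 1.1, 0.1]
gripper_width: 0.324
```

Emit:
{"op": "play_rows", "data": {
  "targets": [
    [[1, 0.02, -0.032, -0.01, 0], [1, 0.04, -0.064, -0.02, 0], [1, 0.06, -0.096, -0.03, 0], [1, 0.08, -0.13, -0.04, 0], [1, 0.08, -0.13, -0.04, 0]]
  ]
}}

```text
time_s: 1.35
tcp_pos: [0.5114, 0.1434, 0.2019]
ee_rot: [[0.962, 0.274, -0.005], [0.274, -0.962, -0.003], [-0.006, 0.002, -1.0]]
wrist_force: [-0.1, -0.4, -0.1]
gripper_width: 0.019
```

```bash
python3 - <<'E'
from h import *
s=sense();c=get_calibration('wrist');im=capture('wrist');cv2.imwrite('pics/w1.png',im)
print(s['tcp_pos'],s['time_s'])
h=cv2.cvtColor(im,cv2.COLOR_BGR2HSV)
o=blob(cv2.inRange(h,(6,120,80),(24,255,255)))
P=np.array([ray('wrist',p[0],.075,c)[:2] for p in o],np.float32)
r=cv2.minAreaRect(P);print(r,cv2.boxPoints(r).round(4).tolist())
m=np.zeros(im.shape[:2],np.uint8);cv2.drawContours(m,[cv2.convexHull(o)],-1,255,-1)
d=blob(cv2.inRange(h,(0,0,170),(180,90,255))&m);(u,v),_=cv2.minEnclosingCircle(d)
print(u,v,cv2.contourArea(d),ray('wrist',(u,v),.075,c))
E
```

```text
[0.51139654 0.14340682 0.20190412] 1.35
((0.5351661443710327, 0.15822622179985046), (0.09006096422672272, 0.12048043310642242), 17.038909912109375) [[0.47450000047683716, 0.20260000228881836], [0.5098000168800354, 0.08739999681711197], [0.5958999991416931, 0.11379999667406082], [0.5605999827384949, 0.2290000021457672]]
257.8320007324219 183.8162078857422 336.0 [0.51393847 0.1441841  0.075     ]
```

View pics/w1.png

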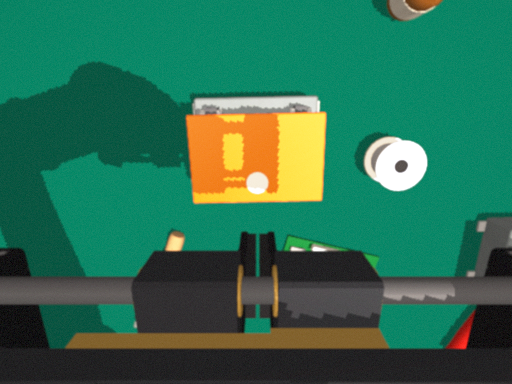

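The wrist view shows the disc at (257,184), which casts to (0.514, 0.144). It sits 21 mm from the free edge, as the task says, and the cover's yaw is 17°. The jaws are shut. I go down to just above the disc.

Emit:
{"op": "play_rows", "data": {
  "targets": [
    [[1, 0.002, -0.0015, -0.035, 0.015], [1, 0.002, -0.0015, -0.07, 0.015], [1, 0.002, -0.0015, -0.1, 0.015], [1, 0.002, -0.0015, -0.105, 0.015], [1, 0.002, -0.0015, -0.105, 0.015]]
  ]
}}

```text
time_s: 1.82
tcp_pos: [0.5116, 0.1473, 0.0982]
ee_rot: [[0.955, 0.296, -0.004], [0.296, -0.955, -0.003], [-0.005, 0.001, -1.0]]
wrist_force: [0.0, 0.1, 0.9]
gripper_width: 0.008
```

Emit:
{"op": "play_rows", "data": {
  "targets": [
    [[1, 0, 0, -0.004, 0], [1, 0, 0, -0.007, 0], [1, 0, 0, -0.01, 0], [1, 0, 0, -0.013, 0], [1, 0, 0, -0.013, 0]]
  ]
}}

```text
time_s: 2.23
tcp_pos: [0.5129, 0.1474, 0.0869]
ee_rot: [[0.955, 0.295, 0.0], [0.295, -0.955, 0.0], [0.0, -0.0, -1.0]]
wrist_force: [-0.2, -0.5, 0.1]
gripper_width: 0.002
```

No contact yet at a tip height of about 70 mm. I carry on slowly.

Emit:
{"op": "play_rows", "data": {
  "targets": [
    [[1, 0, -0.003, -0.002, 0], [1, 0, -0.003, -0.004, 0], [1, 0, -0.003, -0.004, 0]]
  ]
}}

```text
time_s: 2.48
tcp_pos: [0.5126, 0.144, 0.0825]
ee_rot: [[0.956, 0.295, -0.001], [0.295, -0.956, -0.0], [-0.001, 0.0, -1.0]]
wrist_force: [0.6, 0.4, -0.6]
gripper_width: 0.004
```

```bash
python3 - <<'E'
from h import *
s=sense();print(s['tcp_pos'],s['wrist_force'],s['moment'],s['gripper_width'],s['effort'])
im=capture('side');cv2.imwrite('pics/s2.png',cv2.resize(im[170:320,170:330],None,fx=4,fy=4,interpolation=cv2.INTER_CUBIC))
E
```

```text
[0.51264928 0.14398522 0.08245397] [ 0.63862857  0.37111281 -0.56117356] [-0.10015568 -0.00133404 -0.00045904] 0.004278262200677217 [ 1.19089233e-02 -3.42767930e+01  1.48073477e+01  3.25427502e+00
  1.23891681e-01  4.07393280e-03]
```

View pics/s2.png

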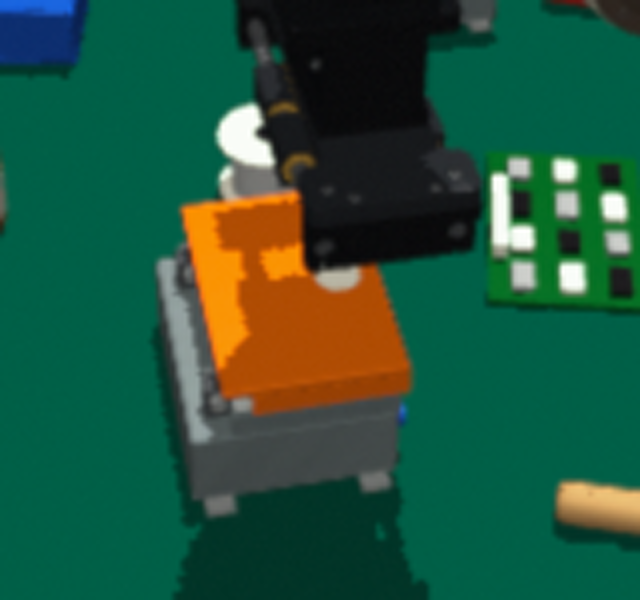

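The side crop shows the gripper body over the cover, with the disc partly visible below it at about (337,275). The fingertips are hidden. There is no force yet, so I keep going down in small steps.

Emit:
{"op": "play_rows", "data": {
  "targets": [
    [[1, 0, 0, -0.0015, 0], [1, 0, 0, -0.003, 0], [1, 0, 0, -0.003, 0]]
  ]
}}

```text
time_s: 2.78
tcp_pos: [0.5127, 0.1442, 0.0794]
ee_rot: [[0.955, 0.295, -0.001], [0.295, -0.955, -0.0], [-0.001, 0.0, -1.0]]
wrist_force: [0.2, -0.7, 0.2]
gripper_width: 0.006
```

```bash
python3 - <<'E'
from h import *
s=sense();print(s['tcp_pos'],s['wrist_force'],s['moment'])
im=capture('wrist');cv2.imwrite('pics/w2.png',im)
E
```

```text
[0.5126782  0.14422475 0.0793824 ] [ 0.22540204 -0.65557399  0.1645335 ] [-0.06649988 -0.02692996  0.0625842 ]
```

View pics/w2.png

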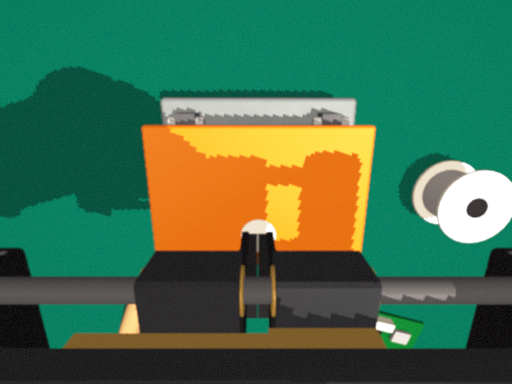

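The wrist view shows the shut fingertips over the disc at about (258,232), with the cover still up. I continue.

Emit:
{"op": "play_rows", "data": {
  "targets": [
    [[1, 0, 0, -0.0015, 0], [1, 0, 0, -0.003, 0], [1, 0, 0, -0.003, 0]]
  ]
}}

```text
time_s: 3.08
tcp_pos: [0.5126, 0.1442, 0.0764]
ee_rot: [[0.955, 0.295, -0.001], [0.295, -0.955, -0.0], [-0.001, 0.0, -1.0]]
wrist_force: [-0.2, -0.3, -0.7]
gripper_width: 0.007
```

Emit:
{"op": "play_rows", "data": {
  "targets": [
    [[1, 0, 0, -0.001, 0], [1, 0, 0, -0.002, 0], [1, 0, 0, -0.002, 0]]
  ]
}}

```text
time_s: 3.33
tcp_pos: [0.5127, 0.1443, 0.0745]
ee_rot: [[0.955, 0.295, -0.0], [0.295, -0.955, -0.0], [-0.0, 0.0, -1.0]]
wrist_force: [-0.0, -0.1, 0.3]
gripper_width: 0.006
```

```bash
python3 - <<'E'
from h import *
s=sense();c=get_calibration('wrist');im=capture('wrist');K=c['camera_matrix'];T=c['T'];R=np.array(s['ee_rot'])
big=cv2.resize(im[190:290,180:340],None,fx=5,fy=5,interpolation=cv2.INTER_CUBIC)
for dz,col in((0,(255,0,0)),(.017,(0,0,255))):
  for dx in(-.0095,.0095):
    p=np.array(s['tcp_pos'])+R@[dx,0,dz];q=T[:3,:3].T@(p-T[:3,3]);uv=K@[q[0],-q[1],-q[2]];uv=uv[:2]/uv[2];print(dz,dx,uv)
    cv2.circle(big,tuple(int(t) for t in (uv-[180,190])*5),5,col,-1)
p=np.array([.514,.1442,.075]);q=T[:3,:3].T@(p-T[:3,3]);uv=K@[q[0],-q[1],-q[2]];print('disc',uv[:2]/uv[2])
cv2.imwrite('pics/w3.png',big)
E
```

```text
0 -0.0095 [258.4309681  255.57835141]
0 0.0095 [258.44733734 228.021859  ]
0.017 -0.0095 [258.35915549 243.53488836]
0.017 0.0095 [258.37216464 217.84840237]
disc [259.15275219 240.63510261]
```

View pics/w3.png

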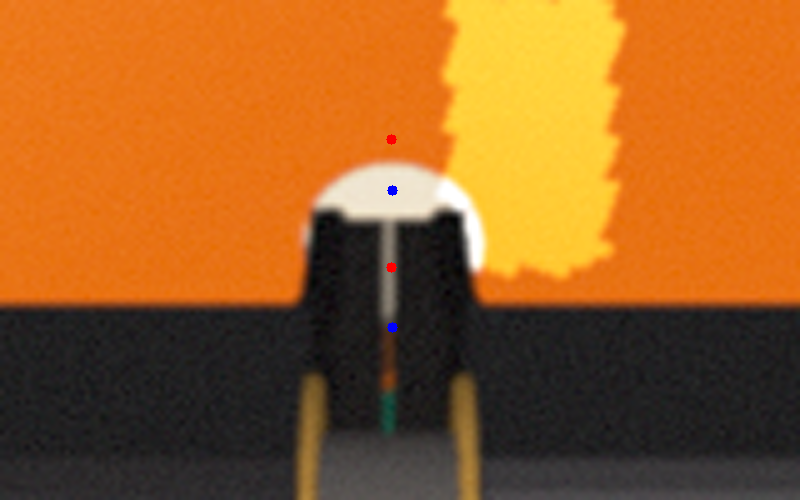

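The finger ends appear at row 232, but a tip 17 mm ahead of the TCP should project to row 218. With the jaws shut the tips are apparently set back nearly to the TCP, so contact should be close. I continue.

Emit:
{"op": "play_rows", "data": {
  "targets": [
    [[1, 0, 0, -0.001, 0], [1, 0, 0, -0.002, 0], [1, 0, 0, -0.002, 0]]
  ]
}}

```text
time_s: 3.63
tcp_pos: [0.5127, 0.1443, 0.0725]
ee_rot: [[0.955, 0.295, -0.0], [0.295, -0.955, -0.0], [-0.0, 0.0, -1.0]]
wrist_force: [-0.3, 0.5, -0.7]
gripper_width: 0.003
```

Emit:
{"op": "play_rows", "data": {
  "targets": [
    [[1, 0, 0, -0.001, 0], [1, 0, 0, -0.002, 0], [1, 0, 0, -0.002, 0]]
  ]
}}

```text
time_s: 3.88
tcp_pos: [0.5127, 0.1442, 0.0705]
ee_rot: [[0.955, 0.295, -0.0], [0.295, -0.955, -0.0], [-0.0, 0.0, -1.0]]
wrist_force: [0.4, -0.1, 0.4]
gripper_width: 0.005
```

Emit:
{"op": "play_rows", "data": {
  "targets": [
    [[1, 0, 0, -0.001, 0], [1, 0, 0, -0.002, 0], [1, 0, 0, -0.002, 0]]
  ]
}}

```text
time_s: 4.13
tcp_pos: [0.5127, 0.1443, 0.0685]
ee_rot: [[0.955, 0.295, -0.0], [0.295, -0.955, -0.0], [-0.0, 0.0, -1.0]]
wrist_force: [-0.2, 0.3, -0.8]
gripper_width: 0.006
```

Emit:
{"op": "play_rows", "data": {
  "targets": [
    [[1, 0, 0, -0.001, 0], [1, 0, 0, -0.002, 0], [1, 0, 0, -0.002, 0]]
  ]
}}

```text
time_s: 4.38
tcp_pos: [0.5128, 0.1443, 0.0669]
ee_rot: [[0.955, 0.295, -0.0], [0.295, -0.955, -0.0], [-0.0, 0.0, -1.0]]
wrist_force: [-1.7, -0.0, 3.6]
gripper_width: 0.004
```

```bash
python3 - <<'E'
from h import *
s=sense();c=get_calibration('wrist');im=capture('wrist');im2=capture('side')
h=cv2.cvtColor(im,cv2.COLOR_BGR2HSV)
o=blob(cv2.inRange(h,(6,120,80),(24,255,255)))
print(s['tcp_pos'],s['wrist_force'],cv2.boundingRect(o))
cv2.imwrite('pics/w4.png',np.hstack([cv2.resize(im[190:290,180:340],None,fx=2.5,fy=2.5),cv2.resize(im2[170:270,190:350],None,fx=2.5,fy=2.5)]))
E
```

```text
[0.51275073 0.14428335 0.06694628] [-1.66943978e+00 -3.38825853e-03  3.60219626e+00] (134, 128, 252, 134)
```

View pics/w4.png

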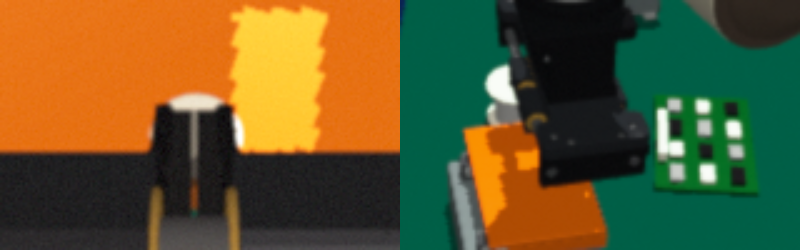

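Contact came at TCP z = 0.067, so the shut tips end about 8 mm behind the TCP. The wrist view shows the jaws on the disc. Now I press to the stop.

Emit:
{"op": "play_rows", "data": {
  "targets": [
    [[1, 0, 0, -0.002, 0], [1, 0, 0, -0.004, 0], [1, 0, 0, -0.006, 0], [1, 0, 0, -0.006, 0]]
  ]
}}

```text
time_s: 4.82
tcp_pos: [0.5118, 0.1439, 0.062]
ee_rot: [[0.955, 0.296, -0.002], [0.296, -0.955, -0.001], [-0.002, 0.001, -1.0]]
wrist_force: [-6.3, -0.7, 12.9]
gripper_width: 0.009
```

Emit:
{"op": "play_rows", "data": {
  "targets": [
    [[1, 0, 0, -0.001, 0], [1, 0, 0, -0.002, 0], [1, 0, 0, -0.002, 0]]
  ]
}}

```text
time_s: 5.07
tcp_pos: [0.5119, 0.1439, 0.0618]
ee_rot: [[0.955, 0.296, -0.001], [0.296, -0.955, -0.001], [-0.002, 0.001, -1.0]]
wrist_force: [-10.9, -0.2, 24.0]
gripper_width: 0.005
```

It is at the hard stop: 24 N with no further travel. I lift straight up and let it open.

Emit:
{"op": "play_rows", "data": {
  "targets": [
    [[1, 0, 0, 0.03, 0], [1, 0, 0, 0.07, 0], [1, 0, 0, 0.11, 0], [1, 0, 0, 0.14, 0], [1, 0, 0, 0.14, 0]]
  ]
}}

```text
time_s: 5.48
tcp_pos: [0.517, 0.1461, 0.2061]
ee_rot: [[0.955, 0.297, 0.014], [0.296, -0.955, 0.006], [0.015, -0.002, -1.0]]
wrist_force: [1.2, 0.6, -0.1]
gripper_width: 0.01
```

Emit:
{"op": "play_rows", "data": {
  "targets": [
    [[1, 0, 0, 0, 0], [1, 0, 0, 0, 0], [1, 0, 0, 0, 0], [1, 0, 0, 0, 0], [1, 0, 0, 0, 0]]
  ]
}}

```text
time_s: 5.9
tcp_pos: [0.5124, 0.144, 0.1974]
ee_rot: [[0.955, 0.295, -0.002], [0.295, -0.955, -0.001], [-0.003, 0.001, -1.0]]
wrist_force: [-0.1, -0.4, -0.5]
gripper_width: 0.004
```

Emit:
{"op": "play_rows", "data": {
  "targets": [
    [[1, 0, 0, 0, 0], [1, 0, 0, 0, 0], [1, 0, 0, 0, 0], [1, 0, 0, 0, 0], [1, 0, 0, 0, 0]]
  ]
}}

```text
time_s: 6.32
tcp_pos: [0.5129, 0.1443, 0.1987]
ee_rot: [[0.955, 0.295, -0.0], [0.295, -0.955, -0.0], [-0.0, 0.0, -1.0]]
wrist_force: [0.3, -0.3, -0.2]
gripper_width: 0.004
```

Emit:
{"op": "play_rows", "data": {
  "targets": [
    [[1, 0, 0, 0, 0], [1, 0, 0, 0, 0], [1, 0, 0, 0, 0], [1, 0, 0, 0, 0], [1, 0, 0, 0, 0]]
  ]
}}

```text
time_s: 6.73
tcp_pos: [0.5129, 0.1443, 0.1988]
ee_rot: [[0.955, 0.295, 0.0], [0.295, -0.955, 0.0], [0.0, 0.0, -1.0]]
wrist_force: [-0.6, -0.3, 0.3]
gripper_width: 0.001
```

Emit:
{"op": "play_rows", "data": {
  "targets": [
    [[1, 0, 0, 0, 0], [1, 0, 0, 0, 0], [1, 0, 0, 0, 0], [1, 0, 0, 0, 0], [1, 0, 0, 0, 0]]
  ]
}}

```text
time_s: 7.15
tcp_pos: [0.5129, 0.1444, 0.1988]
ee_rot: [[0.955, 0.295, 0.0], [0.295, -0.955, 0.0], [0.0, 0.0, -1.0]]
wrist_force: [-1.0, 0.3, 0.2]
gripper_width: 0.006
```

```bash
python3 - <<'E'
from h import *
s=sense();c=get_calibration('wrist');im=capture('wrist');im2=capture('side');im3=capture('top')
print(s['tcp_pos'],s['wrist_force'],s['time_s'])
for n,i in(('wrist',im),('top',im3)):
    h=cv2.cvtColor(i,cv2.COLOR_BGR2HSV);m=cv2.inRange(h,(48,150,90),(68,255,255))
    if n=='top': m[:170]=0;m[230:]=0;m[:,:150]=0;m[:,250:]=0
    try:
        g=blob(m);(u,v),r=cv2.minEnclosingCircle(g);print(n,u,v,r,ray(n,(u,v),.061,c if n=='wrist' else None))
    except Exception as e: print(n,e)
cv2.imwrite('pics/o1.png',np.hstack([cv2.resize(im,None,fx=.8,fy=.8)[:300],cv2.resize(im2[170:320,170:365],(390,300))]))
E
```

```text
[0.51288686 0.1443519  0.19875008] [-1.0203304   0.3325774   0.16658265] 7.15
wrist 269.7894592285156 178.0 10.992554664611816 [0.52304615 0.13452396 0.061     ]
top max() iterable argument is empty
```

View pics/o1.png

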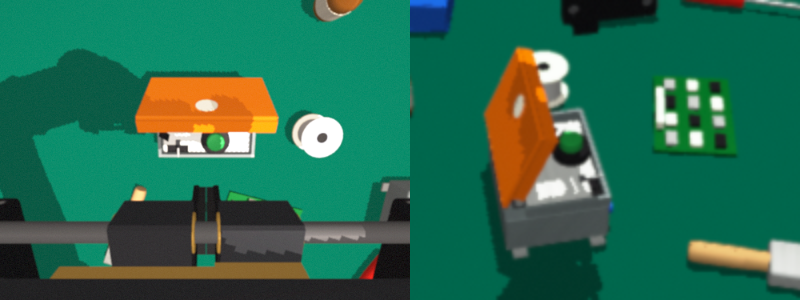

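The cover is open. The green button is at (215,142) in the wrist half, which casts to (0.523, 0.1345); the geometry predicted (0.522, 0.134). I go down over it, 3 mm toward the front so the hand clears the cover lip.

Emit:
{"op": "play_rows", "data": {
  "targets": [
    [[1, 0.007, -0.011, -0.03, 0], [1, 0.007, -0.011, -0.06, 0], [1, 0.007, -0.011, -0.09, 0], [1, 0.007, -0.011, -0.105, 0], [1, 0.007, -0.011, -0.105, 0]]
  ]
}}

```text
time_s: 7.72
tcp_pos: [0.5172, 0.1319, 0.0899]
ee_rot: [[0.956, 0.294, -0.008], [0.294, -0.956, -0.004], [-0.009, 0.001, -1.0]]
wrist_force: [-0.1, 0.0, 0.0]
gripper_width: 0.004
```

Emit:
{"op": "play_rows", "data": {
  "targets": [
    [[1, 0, 0, -0.012, 0], [1, 0, 0, -0.024, 0], [1, 0, 0, -0.034, 0], [1, 0, 0, -0.036, 0], [1, 0, 0, -0.036, 0]]
  ]
}}

```text
time_s: 8.13
tcp_pos: [0.52, 0.1335, 0.0581]
ee_rot: [[0.955, 0.296, 0.0], [0.296, -0.955, -0.0], [0.0, 0.0, -1.0]]
wrist_force: [0.2, 0.8, -0.2]
gripper_width: 0.003
```

Emit:
{"op": "play_rows", "data": {
  "targets": [
    [[1, 0, 0, -0.002, 0], [1, 0, 0, -0.004, 0], [1, 0, 0, -0.006, 0], [1, 0, 0, -0.007, 0], [1, 0, 0, -0.007, 0]]
  ]
}}

```text
time_s: 8.55
tcp_pos: [0.5213, 0.1337, 0.0569]
ee_rot: [[0.955, 0.297, 0.006], [0.297, -0.955, 0.002], [0.006, 0.0, -1.0]]
wrist_force: [-14.0, -3.6, 29.6]
gripper_width: 0.005
```

Emit:
{"op": "play_rows", "data": {
  "targets": [
    [[1, 0, 0, -0.001, 0], [1, 0, 0, -0.002, 0], [1, 0, 0, -0.003, 0], [1, 0, 0, -0.004, 0], [1, 0, 0, -0.004, 0]]
  ]
}}

```text
time_s: 8.97
tcp_pos: [0.5217, 0.1337, 0.0565]
ee_rot: [[0.954, 0.298, 0.008], [0.298, -0.954, 0.002], [0.009, 0.0, -1.0]]
wrist_force: [-23.8, -5.0, 50.7]
gripper_width: 0.004
```

That is a hard contact (50 N) above the expected button height, so something other than the button. I back off and look.

Emit:
{"op": "play_rows", "data": {
  "targets": [
    [[1, 0, 0, 0.006, 0], [1, 0, 0, 0.012, 0], [1, 0, 0, 0.012, 0]]
  ]
}}

```text
time_s: 9.22
tcp_pos: [0.5212, 0.134, 0.061]
ee_rot: [[0.955, 0.296, 0.004], [0.296, -0.955, 0.002], [0.005, -0.001, -1.0]]
wrist_force: [0.9, 0.2, -0.6]
gripper_width: 0.004
```

```bash
python3 - <<'E'
from h import *
s=sense();c=get_calibration('wrist');im=capture('wrist');im2=capture('side')
print(s['tcp_pos'],s['wrist_force'],s['time_s'],s['moment'])
cv2.imwrite('pics/o2.png',np.hstack([cv2.resize(im,(400,300)),cv2.resize(im2[150:300,170:370],(400,300))]))
E
```

```text
[0.52121415 0.13400485 0.06104746] [ 0.93542931  0.16004635 -0.61636871] 9.2167 [-0.01306298 -0.07561086  0.00360176]
```

View pics/o2.png

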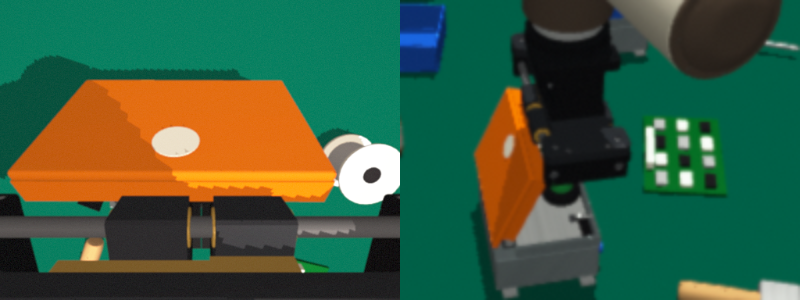

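The side half shows the gripper body resting on the free edge of the open cover. With the jaws shut the tips are too short to clear it. With the jaws open the tips stand further ahead, so I will press the button with one finger of the open hand. I raise, open and look.

Emit:
{"op": "play_rows", "data": {
  "targets": [
    [[1, 0, 0, 0.03, 0], [1, 0, 0, 0.065, 0], [0, -0.008, 0.02, 0.095, 0], [0, -0.014, 0.045, 0.12, 0], [0, -0.015, 0.049, 0.13, 0]]
  ]
}}

```text
time_s: 9.73
tcp_pos: [0.5064, 0.1854, 0.1919]
ee_rot: [[0.955, 0.298, 0.005], [0.298, -0.955, 0.003], [0.006, -0.001, -1.0]]
wrist_force: [0.1, 0.2, 1.6]
gripper_width: 0.149
```

Emit:
{"op": "play_rows", "data": {
  "targets": [
    [[0, 0, 0, 0, 0], [0, 0, 0, 0, 0], [0, 0, 0, 0, 0], [0, 0, 0, 0, 0], [0, 0, 0, 0, 0]]
  ]
}}

```text
time_s: 10.15
tcp_pos: [0.5044, 0.1813, 0.187]
ee_rot: [[0.956, 0.294, -0.003], [0.294, -0.956, -0.002], [-0.003, 0.001, -1.0]]
wrist_force: [-0.5, -0.5, -0.4]
gripper_width: 0.529
```

Emit:
{"op": "play_rows", "data": {
  "targets": [
    [[0, 0, 0, 0, 0], [0, 0, 0, 0, 0], [0, 0, 0, 0, 0], [0, 0, 0, 0, 0], [0, 0, 0, 0, 0]]
  ]
}}

```text
time_s: 10.57
tcp_pos: [0.5049, 0.1823, 0.1888]
ee_rot: [[0.955, 0.295, 0.0], [0.295, -0.955, 0.0], [0.0, -0.0, -1.0]]
wrist_force: [-0.1, 0.0, 0.4]
gripper_width: 0.909
```

```bash
python3 - <<'E'
from h import *
s=sense();c=get_calibration('wrist');im=capture('wrist');im2=capture('side');K=c['camera_matrix'];T=c['T'];R=np.array(s['ee_rot'])
print(s['tcp_pos'],s['wrist_force'],s['time_s'],s['gripper_width'])
for dy in(-.0435,.0435):
 for dz,col in((-.008,(255,0,0)),(.017,(0,0,255))):
  for dx in(-.0095,.0095):
    p=np.array(s['tcp_pos'])+R@[dx,dy,dz];q=T[:3,:3].T@(p-T[:3,3]);uv=K@[q[0],-q[1],-q[2]];uv=uv[:2]/uv[2]
    cv2.circle(im,tuple(int(t) for t in uv),2,col,-1)
cv2.imwrite('pics/o3.png',np.hstack([cv2.resize(im,(480,360)),cv2.resize(im2[140:300,190:330],(315,360))]))
E
```

```text
[0.50488919 0.18229844 0.18875936] [-8.71300510e-02  1.97559840e-04  3.94316259e-01] 10.5667 0.9094117608814716
```

View pics/o3.png

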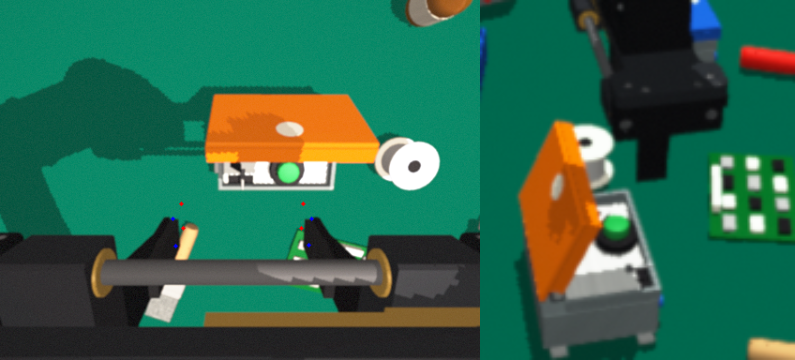

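The open-jaw view shows the tips still 8 mm behind the TCP, since the blue marks fit the finger ends. The body therefore starts about 45 mm above the tips. The jaw carriages lie outside the fingers, so with the hand at +y and its −y finger on the button, only the thin screw spans the latch-tongue side. I go down that way, 6 mm to the front, in small steps.

Emit:
{"op": "play_rows", "data": {
  "targets": [
    [[0, -0.002, -0.003, -0.03, 0], [0, -0.002, -0.003, -0.06, 0], [0, -0.002, -0.003, -0.09, 0], [0, -0.002, -0.003, -0.105, 0], [0, -0.002, -0.003, -0.105, 0]]
  ]
}}

```text
time_s: 11.08
tcp_pos: [0.5004, 0.1778, 0.0801]
ee_rot: [[0.956, 0.295, -0.007], [0.295, -0.956, -0.004], [-0.008, 0.002, -1.0]]
wrist_force: [-0.2, 0.3, -0.5]
gripper_width: 0.995
```

Emit:
{"op": "play_rows", "data": {
  "targets": [
    [[0, 0, 0, -0.007, 0], [0, 0, 0, -0.014, 0], [0, 0, 0, -0.021, 0], [0, 0, 0, -0.026, 0], [0, 0, 0, -0.026, 0]]
  ]
}}

```text
time_s: 11.5
tcp_pos: [0.5035, 0.1794, 0.0589]
ee_rot: [[0.955, 0.296, 0.001], [0.296, -0.955, -0.001], [0.001, 0.001, -1.0]]
wrist_force: [-2.0, -0.6, 8.6]
gripper_width: 1.0
```

Emit:
{"op": "play_rows", "data": {
  "targets": [
    [[0, 0, 0, -0.001, 0], [0, 0, 0, -0.002, 0], [0, 0, 0, -0.003, 0], [0, 0, 0, -0.003, 0]]
  ]
}}

```text
time_s: 11.83
tcp_pos: [0.5041, 0.1795, 0.0582]
ee_rot: [[0.955, 0.296, 0.004], [0.296, -0.955, 0.0], [0.003, 0.001, -1.0]]
wrist_force: [-6.7, -1.2, 16.1]
gripper_width: 1.0
```

Contact again at nearly the same height. Refitting the geometry, the body's lower rear edge is 83 mm above the TCP plane and 37 mm behind the axis, so it meets the free edge of the cover. I raise a little and measure the cover's actual open angle from the disc.

Emit:
{"op": "play_rows", "data": {
  "targets": [
    [[0, 0, 0, 0.02, 0], [0, 0, 0, 0.05, 0], [0, 0, 0, 0.08, 0], [0, 0, 0, 0.08, 0]]
  ]
}}

```text
time_s: 12.17
tcp_pos: [0.5068, 0.1815, 0.1414]
ee_rot: [[0.955, 0.297, 0.012], [0.297, -0.955, 0.006], [0.013, -0.003, -1.0]]
wrist_force: [0.7, 0.3, 0.1]
gripper_width: 1.002
```

```bash
cat >> h.py <<'E'
ax=np.array([.956,.293,0]);ay=np.array([-.293,.956,0]);HG=np.array([.579,.1641,.055])
def edge(n,im,c):
    h=cv2.cvtColor(im,cv2.COLOR_BGR2HSV);o=blob(cv2.inRange(h,(4,120,60),(24,255,255)))
    m=np.zeros(im.shape[:2],np.uint8);cv2.drawContours(m,[cv2.convexHull(o)],-1,255,-1)
    d=blob(cv2.inRange(h,(0,0,110),(180,110,255))&cv2.erode(m,np.ones((5,5))))
    (u,v),r=cv2.minEnclosingCircle(d)
    c0=c['T'][:3,3];p=ray(n,(u,v),.05,c);dd=p-c0
    for a in np.arange(.9,1.25,.05):
        q=HG+ax*(-.068*np.cos(a)+.02*np.sin(a))+np.array([0,0,.068*np.sin(a)+.02*np.cos(a)])
        e=ray(n,(u,v),q[2],c)-q
        print(n,(round(u,1),round(v,1),round(r,1)),round(a,2),(e@ax*1000).round(1),(e@ay*1000).round(1))
E
python3 - <<'E'
from h import *
s=sense();print(s['tcp_pos'],s['time_s'])
for n in('wrist','side'):
    c=get_calibration(n);im=capture(n);cv2.imwrite(f'pics/f_{n}.png',im);edge(n,im,c)
E
```

```text
[0.50684133 0.18146034 0.14139681] 12.1667
wrist (319.5, 150.0, 17.8) 0.9 17.4 -1.0
wrist (319.5, 150.0, 17.8) 0.95 14.3 -0.8
wrist (319.5, 150.0, 17.8) 1.0 11.1 -0.6
wrist (319.5, 150.0, 17.8) 1.05 7.8 -0.4
wrist (319.5, 150.0, 17.8) 1.1 4.4 -0.2
wrist (319.5, 150.0, 17.8) 1.15 1.0 -0.1
wrist (319.5, 150.0, 17.8) 1.2 -2.5 -0.0
side (503.0, 51.0, 33.4) 0.9 -1168.7 -784.2
side (503.0, 51.0, 33.4) 0.95 -1169.1 -781.0
side (503.0, 51.0, 33.4) 1.0 -1170.0 -778.2
side (503.0, 51.0, 33.4) 1.05 -1171.3 -775.9
side (503.0, 51.0, 33.4) 1.1 -1173.1 -774.0
side (503.0, 51.0, 33.4) 1.15 -1175.3 -772.6
side (503.0, 51.0, 33.4) 1.2 -1177.9 -771.6
```

The cover is at 1.15 rad as specified (the ray residual is 1 mm), so the hinge position is good. The body must stay in front of the lip at −36 mm. I shut the jaws and shift the press point 11.5 mm in front of the button's centre; the tip still overlaps the button.

Emit:
{"op": "play_rows", "data": {
  "targets": [
    [[1, 0, -0.01, 0.02, 0], [1, 0.003, -0.025, 0.02, 0], [1, 0.006, -0.04, 0.02, 0], [1, 0.009, -0.0485, 0.02, 0], [1, 0.009, -0.0485, 0.02, 0]]
  ]
}}

```text
time_s: 12.68
tcp_pos: [0.5115, 0.1294, 0.1536]
ee_rot: [[0.956, 0.293, -0.002], [0.293, -0.956, -0.001], [-0.002, 0.0, -1.0]]
wrist_force: [0.6, 0.1, -1.2]
gripper_width: 0.706
```

Emit:
{"op": "play_rows", "data": {
  "targets": [
    [[1, 0, 0, 0, 0], [1, 0, 0, 0, 0], [1, 0, 0, 0, 0], [1, 0, 0, 0, 0], [1, 0, 0, 0, 0]]
  ]
}}

```text
time_s: 13.1
tcp_pos: [0.5118, 0.1313, 0.1546]
ee_rot: [[0.955, 0.296, -0.0], [0.296, -0.955, -0.0], [-0.0, 0.0, -1.0]]
wrist_force: [-0.6, 0.1, 0.5]
gripper_width: 0.323
```

Emit:
{"op": "play_rows", "data": {
  "targets": [
    [[1, 0, 0, -0.02, 0], [1, 0, 0, -0.04, 0], [1, 0, 0, -0.06, 0], [1, 0, 0, -0.075, 0], [1, 0, 0, -0.075, 0]]
  ]
}}

```text
time_s: 13.52
tcp_pos: [0.5096, 0.13, 0.0767]
ee_rot: [[0.956, 0.295, -0.006], [0.295, -0.956, -0.003], [-0.007, 0.001, -1.0]]
wrist_force: [-0.5, -0.3, 0.4]
gripper_width: 0.019
```

Emit:
{"op": "play_rows", "data": {
  "targets": [
    [[1, 0, 0, -0.006, 0], [1, 0, 0, -0.012, 0], [1, 0, 0, -0.018, 0], [1, 0, 0, -0.021, 0], [1, 0, 0, -0.021, 0]]
  ]
}}

```text
time_s: 13.93
tcp_pos: [0.5116, 0.1307, 0.0584]
ee_rot: [[0.955, 0.295, -0.001], [0.295, -0.955, -0.0], [-0.001, 0.0, -1.0]]
wrist_force: [-0.6, -0.8, 0.4]
gripper_width: 0.0
```

Emit:
{"op": "play_rows", "data": {
  "targets": [
    [[1, 0, 0, -0.001, 0], [1, 0, 0, -0.002, 0], [1, 0, 0, -0.003, 0], [1, 0, 0, -0.003, 0]]
  ]
}}

```text
time_s: 14.27
tcp_pos: [0.5122, 0.131, 0.0561]
ee_rot: [[0.955, 0.295, 0.001], [0.295, -0.955, 0.0], [0.001, -0.0, -1.0]]
wrist_force: [-0.8, -0.7, 2.1]
gripper_width: 0.006
```

Emit:
{"op": "play_rows", "data": {
  "targets": [
    [[1, 0, 0, -0.001, 0], [1, 0, 0, -0.002, 0], [1, 0, 0, -0.002, 0]]
  ]
}}

```text
time_s: 14.52
tcp_pos: [0.5122, 0.131, 0.054]
ee_rot: [[0.955, 0.295, 0.001], [0.295, -0.955, 0.0], [0.001, -0.0, -1.0]]
wrist_force: [-0.2, 0.3, 2.6]
gripper_width: 0.007
```

A gentle spring force of about 2.5 N: this is the button. I press on to its stop.

Emit:
{"op": "play_rows", "data": {
  "targets": [
    [[1, 0, 0, -0.001, 0], [1, 0, 0, -0.002, 0], [1, 0, 0, -0.002, 0]]
  ]
}}

```text
time_s: 14.77
tcp_pos: [0.5122, 0.131, 0.0519]
ee_rot: [[0.955, 0.295, 0.001], [0.295, -0.955, 0.0], [0.001, -0.0, -1.0]]
wrist_force: [-0.2, -0.1, 4.1]
gripper_width: 0.004
```

Emit:
{"op": "play_rows", "data": {
  "targets": [
    [[1, 0, 0, -0.001, 0], [1, 0, 0, -0.002, 0], [1, 0, 0, -0.002, 0]]
  ]
}}

```text
time_s: 15.02
tcp_pos: [0.5123, 0.131, 0.0514]
ee_rot: [[0.955, 0.296, 0.001], [0.296, -0.955, -0.0], [0.001, 0.0, -1.0]]
wrist_force: [-2.5, 0.7, 11.8]
gripper_width: 0.003
```

Emit:
{"op": "play_rows", "data": {
  "targets": [
    [[1, 0, 0, -0.001, 0], [1, 0, 0, -0.002, 0], [1, 0, 0, -0.002, 0]]
  ]
}}

```text
time_s: 15.27
tcp_pos: [0.5124, 0.131, 0.0511]
ee_rot: [[0.955, 0.297, 0.002], [0.297, -0.955, -0.0], [0.001, 0.001, -1.0]]
wrist_force: [-7.0, -0.7, 23.6]
gripper_width: 0.007
```

The spring phase ran about 6 mm (0.057 to 0.0512) at up to 4 N, then a hard stop. That matches the button, but the contact height is about 3 mm off my estimate. I look once while holding.

```bash
python3 - <<'E'
from h import *
im=capture('wrist');im2=capture('side')
cv2.imwrite('pics/o4.png',np.hstack([cv2.resize(im,(400,300)),cv2.resize(im2[200:275,200:300],(400,300),interpolation=cv2.INTER_CUBIC)]))
E
```

```text
(no output)
```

View pics/o4.png

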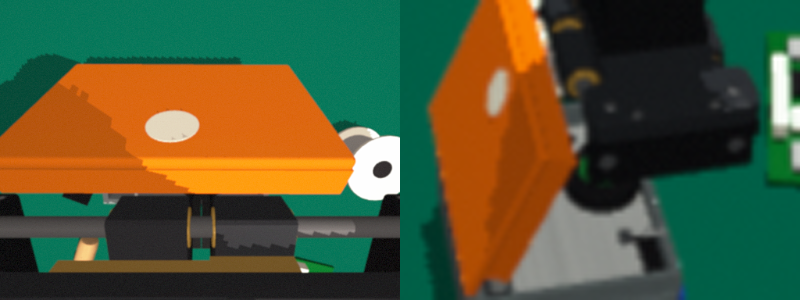

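The cover is still upright and the hand stands just in front of it over the button. To rule out the cover lip as the stop, I move 2 mm forward while pressing and watch the depth.

Emit:
{"op": "play_rows", "data": {
  "targets": [
    [[1, -0.001, -0.0003, 0, 0], [1, -0.002, -0.0006, 0, 0], [1, -0.002, -0.0006, 0, 0]]
  ]
}}

```text
time_s: 15.62
tcp_pos: [0.5122, 0.131, 0.0512]
ee_rot: [[0.955, 0.297, 0.006], [0.297, -0.955, 0.002], [0.006, 0.0, -1.0]]
wrist_force: [-2.5, -1.2, 18.9]
gripper_width: 0.003
```

Emit:
{"op": "play_rows", "data": {
  "targets": [
    [[1, 0, 0, -0.001, 0], [1, 0, 0, -0.001, 0], [1, 0, 0, -0.001, 0]]
  ]
}}

```text
time_s: 15.87
tcp_pos: [0.5123, 0.131, 0.051]
ee_rot: [[0.955, 0.297, 0.006], [0.297, -0.955, 0.001], [0.006, 0.001, -1.0]]
wrist_force: [-4.5, -1.5, 24.0]
gripper_width: 0.003
```

The tip sticks and the depth stays the same, so the stop is at the fingertip. For certainty that it isn't the front wall, I repeat the press about 1.5 mm further back.

Emit:
{"op": "play_rows", "data": {
  "targets": [
    [[1, 0, 0, 0.006, 0], [1, 0.0033, 0.001, 0.012, 0], [1, 0.0033, 0.001, 0.012, 0], [1, 0.0033, 0.001, 0.012, 0]]
  ]
}}

```text
time_s: 16.2
tcp_pos: [0.5127, 0.1311, 0.0582]
ee_rot: [[0.956, 0.295, -0.001], [0.295, -0.956, -0.0], [-0.001, -0.0, -1.0]]
wrist_force: [0.3, 0.4, 0.6]
gripper_width: 0.005
```

Emit:
{"op": "play_rows", "data": {
  "targets": [
    [[1, 0, 0, -0.002, 0], [1, 0, 0, -0.004, 0], [1, 0, 0, -0.006, 0], [1, 0, 0, -0.006, 0]]
  ]
}}

```text
time_s: 16.53
tcp_pos: [0.5127, 0.131, 0.0521]
ee_rot: [[0.955, 0.295, -0.001], [0.295, -0.955, -0.001], [-0.002, 0.0, -1.0]]
wrist_force: [-1.3, -0.6, 3.9]
gripper_width: 0.006
```

Emit:
{"op": "play_rows", "data": {
  "targets": [
    [[1, 0, 0, -0.002, 0], [1, 0, 0, -0.004, 0], [1, 0, 0, -0.006, 0], [1, 0, 0, -0.006, 0]]
  ]
}}

```text
time_s: 16.87
tcp_pos: [0.5129, 0.131, 0.0509]
ee_rot: [[0.955, 0.297, -0.0], [0.297, -0.955, -0.001], [-0.001, 0.001, -1.0]]
wrist_force: [-12.1, -1.0, 30.2]
gripper_width: 0.01
```

The same 6 mm travel and stop, at 30 N: the button is fully down. Next I raise the hand, go behind the cover and push it shut along its arc.

Emit:
{"op": "play_rows", "data": {
  "targets": [
    [[1, 0, 0, 0.03, 0], [1, 0, 0, 0.065, 0], [1, 0, 0, 0.1, 0], [1, 0, 0, 0.135, 0], [1, 0, 0, 0.145, 0]]
  ]
}}

```text
time_s: 17.28
tcp_pos: [0.5159, 0.1322, 0.1973]
ee_rot: [[0.955, 0.296, 0.01], [0.296, -0.955, 0.004], [0.01, -0.001, -1.0]]
wrist_force: [1.4, 0.4, 0.2]
gripper_width: 0.004
```

Emit:
{"op": "play_rows", "data": {
  "targets": [
    [[1, 0.02, 0.01, 0, 0], [1, 0.045, 0.02, 0, 0], [1, 0.07, 0.03, 0, 0], [1, 0.087, 0.04, 0, 0], [1, 0.087, 0.04, 0, 0]]
  ]
}}

```text
time_s: 17.7
tcp_pos: [0.6027, 0.1726, 0.1897]
ee_rot: [[0.955, 0.295, -0.0], [0.295, -0.955, -0.0], [-0.0, 0.0, -1.0]]
wrist_force: [0.7, -0.2, -0.1]
gripper_width: 0.004
```

Emit:
{"op": "play_rows", "data": {
  "targets": [
    [[1, 0, 0, -0.02, 0], [1, 0, 0, -0.04, 0], [1, 0, 0, -0.06, 0], [1, 0, 0, -0.063, 0], [1, 0, 0, -0.063, 0]]
  ]
}}

```text
time_s: 18.12
tcp_pos: [0.5988, 0.1705, 0.1267]
ee_rot: [[0.955, 0.295, -0.004], [0.295, -0.955, -0.002], [-0.005, 0.001, -1.0]]
wrist_force: [-0.3, 0.3, 0.4]
gripper_width: 0.001
```

Emit:
{"op": "play_rows", "data": {
  "targets": [
    [[1, -0.024, -0.008, -0.001, 0], [1, -0.035, -0.011, -0.0045, 0], [1, -0.042, -0.0135, -0.008, 0], [1, -0.049, -0.0155, -0.011, 0], [1, -0.055, -0.0175, -0.015, 0]]
  ]
}}

```text
time_s: 18.53
tcp_pos: [0.5464, 0.1544, 0.1156]
ee_rot: [[0.955, 0.296, 0.005], [0.296, -0.955, 0.002], [0.005, -0.0, -1.0]]
wrist_force: [1.1, 0.9, 4.3]
gripper_width: 0.006
```

Emit:
{"op": "play_rows", "data": {
  "targets": [
    [[1, -0.006, -0.0015, -0.005, 0], [1, -0.011, -0.0035, -0.01, 0], [1, -0.0165, -0.005, -0.016, 0], [1, -0.0205, -0.006, -0.023, 0], [1, -0.0245, -0.0075, -0.03, 0]]
  ]
}}

```text
time_s: 18.95
tcp_pos: [0.5198, 0.146, 0.0837]
ee_rot: [[0.955, 0.295, -0.001], [0.295, -0.955, -0.0], [-0.001, 0.0, -1.0]]
wrist_force: [-0.8, 1.2, 4.6]
gripper_width: 0.002
```

Emit:
{"op": "play_rows", "data": {
  "targets": [
    [[1, -0.003, -0.001, -0.007, 0], [1, -0.0055, -0.0015, -0.014, 0], [1, -0.0065, -0.0018, -0.018, 0], [1, -0.0065, -0.0018, -0.018, 0], [1, -0.0065, -0.0018, -0.018, 0]]
  ]
}}

```text
time_s: 19.37
tcp_pos: [0.5133, 0.1441, 0.065]
ee_rot: [[0.955, 0.295, -0.002], [0.295, -0.955, -0.001], [-0.002, 0.0, -1.0]]
wrist_force: [-1.0, 0.3, 2.3]
gripper_width: 0.005
```

The cover followed the hand down. Now I press to the stop.

Emit:
{"op": "play_rows", "data": {
  "targets": [
    [[1, 0, 0, -0.002, 0], [1, 0, 0, -0.004, 0], [1, 0, 0, -0.006, 0], [1, 0, 0, -0.007, 0], [1, 0, 0, -0.007, 0]]
  ]
}}

```text
time_s: 19.78
tcp_pos: [0.5131, 0.1439, 0.0619]
ee_rot: [[0.955, 0.296, -0.002], [0.296, -0.955, -0.002], [-0.002, 0.001, -1.0]]
wrist_force: [-11.7, -0.6, 25.2]
gripper_width: 0.007
```

Emit:
{"op": "play_rows", "data": {
  "targets": [
    [[1, 0, 0, 0, 0], [1, 0, 0, -0.001, 0], [1, 0, 0, -0.001, 0]]
  ]
}}

```text
time_s: 20.03
tcp_pos: [0.513, 0.1438, 0.0617]
ee_rot: [[0.955, 0.297, -0.002], [0.297, -0.955, -0.002], [-0.002, 0.001, -1.0]]
wrist_force: [-13.4, -0.8, 29.7]
gripper_width: -0.001
```

The same stop height as the first press, at 30 N. I lift off, wait and check.

Emit:
{"op": "play_rows", "data": {
  "targets": [
    [[1, 0, 0, 0.03, 0], [1, 0, 0, 0.065, 0], [1, 0, 0, 0.1, 0], [1, 0, 0, 0.13, 0], [1, 0, 0, 0.145, 0]]
  ]
}}

```text
time_s: 20.45
tcp_pos: [0.5159, 0.145, 0.2066]
ee_rot: [[0.955, 0.296, 0.006], [0.296, -0.955, 0.003], [0.006, -0.001, -1.0]]
wrist_force: [0.7, 0.3, -0.6]
gripper_width: 0.009
```

Emit:
{"op": "play_rows", "data": {
  "targets": [
    [[1, 0, 0, 0, 0], [1, 0, 0, 0, 0], [1, 0, 0, 0, 0], [1, 0, 0, 0, 0], [1, 0, 0, 0, 0]]
  ]
}}

```text
time_s: 20.87
tcp_pos: [0.5135, 0.144, 0.2011]
ee_rot: [[0.955, 0.295, -0.003], [0.295, -0.955, -0.002], [-0.003, 0.001, -1.0]]
wrist_force: [0.5, -0.8, -0.2]
gripper_width: 0.009
```

Emit:
{"op": "play_rows", "data": {
  "targets": [
    [[1, 0, 0, 0, 0], [1, 0, 0, 0, 0], [1, 0, 0, 0, 0], [1, 0, 0, 0, 0], [1, 0, 0, 0, 0]]
  ]
}}

```text
time_s: 21.28
tcp_pos: [0.5142, 0.1444, 0.2027]
ee_rot: [[0.955, 0.295, -0.0], [0.295, -0.955, 0.0], [-0.0, -0.0, -1.0]]
wrist_force: [0.2, 0.5, 0.1]
gripper_width: 0.003
```

Emit:
{"op": "play_rows", "data": {
  "targets": [
    [[1, 0, 0, 0, 0], [1, 0, 0, 0, 0], [1, 0, 0, 0, 0], [1, 0, 0, 0, 0], [1, 0, 0, 0, 0]]
  ]
}}

```text
time_s: 21.7
tcp_pos: [0.5142, 0.1444, 0.2028]
ee_rot: [[0.955, 0.295, 0.0], [0.295, -0.955, 0.0], [0.0, -0.0, -1.0]]
wrist_force: [0.5, -0.4, 0.5]
gripper_width: 0.003
```

```bash
python3 - <<'E'
from h import *
s=sense();c=get_calibration('wrist');im=capture('wrist');im2=capture('side')
print(s['tcp_pos'],s['wrist_force'],s['time_s'])
h=cv2.cvtColor(im,cv2.COLOR_BGR2HSV);o=blob(cv2.inRange(h,(4,120,60),(24,255,255)))
P=np.array([ray('wrist',p[0],.075,c)[:2] for p in o],np.float32);print(cv2.minAreaRect(P))
cv2.imwrite('pics/e.png',np.hstack([cv2.resize(im,(400,300)),cv2.resize(im2[90:330,100:420],(400,300))]))
E
```

```text
[0.51417438 0.14444473 0.20276748] [ 0.48256627 -0.44001218  0.5422279 ] 21.7
((0.5369688272476196, 0.15147757530212402), (0.08964382857084274, 0.13433994352817535), 17.134681701660156)
```

View pics/e.png

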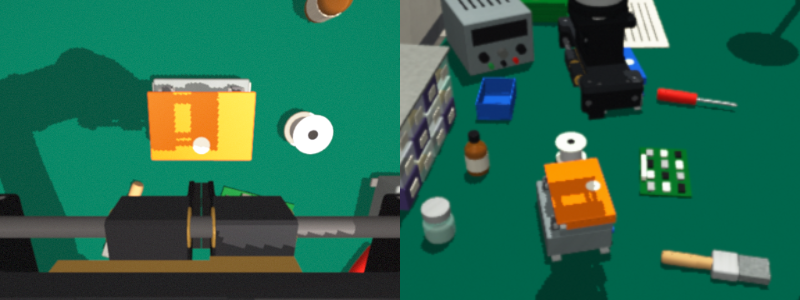

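The orange cover is shut flat. Cast onto the 75 mm plane it measures 90 × 134 mm, which matches the latched state. The hand is well above it and nothing else has moved. I hand in.

```bash
python3 -c "
from station import *
print(finish_job())"
```

```text
the job is handed in; nothing more can be done
None
```

The orange tester is reset and handed in at about 21.8 s. I pressed the cover at the disc and it popped open, pressed the green button to its stop, then pushed the cover shut from behind and pressed it down again.

**Last checks**
- **Cover:** 1.7 s after the final press, it was shut flat. It measured 90 × 134 mm when cast onto the 75 mm plane, as it should when latched. That press stopped at the same height as the opening press, at 30 N.
- **Button:** I pressed it twice. Both times it gave a spring force of up to about 4 N over about 6 mm, then a hard stop at 30 N or less.
- **Hand:** It was clear, with TCP at 0.20 m and forces near zero.
- **Bench:** The reel, board and brush showed no movement. The blue tester was mostly hidden behind the arm in the last picture, but the hand never went near it.

**What went wrong or disagreed**
- **Contact with the open cover:** On my first two tries at the button, the gripper body came down on the edge of the open cover, and the wrist force reached about 56 N. The task sets a 40 N limit for the gripper body pressing on something, so that contact may count as a failure. The cover did not look disturbed afterwards. I then pressed 11 mm in front of the button's centre, and that cleared it.
- **Fingertip length:** Contacts came with the tips 4 to 8 mm behind the TCP, not 17 mm ahead as stated. That is why the first press on the disc took many small steps.
- **Pictures viewed:** I viewed 12, two over the budget.

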